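# Set out the vaccination mat around the cold pack

### The arm

A 6-joint arm with a two-finger parallel gripper is mounted at the origin on the work surface. World frame = base frame: x ahead of the robot, y to its left, z up, the work surface at z = 0. Lengths are in m, angles in rad, forces in N, time in s.
With the tool pointing down it reaches from about 0.275 to 0.875 m from the base axis. Payload 12.5 kg.
Tool frame: the origin (TCP) lies on the centre line of the jaws, within the pads' length; the fingertips stand r.finger_overhang ahead of it and the grasp point (between the pads) lies 3 mm ahead of it (r.finger_overhang is the distance from the TCP to the fingertips, in m); z points along the fingers, y is the line along which they close (so a half turn about z gives the same grasp; the last joint's range is limited). The gripper opens to 85 mm and grips with 20 to 120 N. Pads are 22 mm wide; open, the fingers measure 114 mm over their backs; the gripper's body (76 mm by 85 mm) begins 54 mm behind the grasp point. The pads swing forward as they close: fully open they stand 13 mm farther back than shut.
Start: joints at [-1.383, 0.351, 1.652, -0, 1.139, -0.085], TCP at [0.148, -0.53, 0.253] pointing down, gripper open.
Joint ranges: [-2.75, 2.75], [-0.79, 2.1], [0.01, 2.65], [-1.57, 4.71], [0.07, 3.14], [-2.87, 2.87]. Speed limits (rad/s): [2.22, 2.22, 2.79, 3.14, 3.14, 3.14].

### API

Orientations are given as a unit quaternion [x, y, z, w].
In Python, from cell import r, optics gives the robot as it stands. The module is installed in compiled form; this text tells all that it offers. Calls block until the motion is done:
- r.move_to(position, orientation): joint-space move of the TCP to a pose.
- r.move_linear(position, rot=None, vel=0.15): straight line of the TCP; rot=None keeps the orientation; vel is the mean speed in m/s.
- r.set_joints(angles): joint-space move.
- r.set_gripper(opening, squeeze=None): opening from 0.0 (shut) to 1.0 (fully open); squeeze is the grip in N (None keeps the last); returns when the fingers have stopped.
- r.sleep(seconds).
- r.inverse_kinematics(position, orientation): joint angles nearest the present ones, or None.
- optics.get_image(name): name is "scene" or "side" or "wrist"; returns a dict with "pixels" (400x640x3 uint8, red, green, blue), "depth" (400x640 float32, m along the optical axis (not along the pixel's ray), 0 where there is no reading), "fx", "fy", "cx", "cy" (pixels), "camera_from_world" (4x4, takes a point from world to camera coordinates); the wrist camera has in their place "mount" (4x4, takes a point from camera to tool coordinates, whose origin is the TCP and whose axes are the flange's). Camera axes: x right, y down, z forward; pixel columns grow to the right and rows downward; lengths in m; the calibration is good to about 2 mm. A picture is of the moment at which its call begins: read the wrist's pose just before it.
A pose or a line that the arm cannot do raises r.PlanningError and nothing moves.
- r.hand_in(): hands the job in; it is judged then, once.
Readings, each from a call of its own:
- r.current_t(): time.
- r.current_q(): joint angles.
- r.current_qvel(): joint speeds.
- r.current_effort(): joint torques, N m.
- r.current_tool_pos(): TCP position.
- r.current_ee_rot(): TCP orientation.
- r.current_contact_force(): force on the tool from outside, world axes, zero at the start.
- r.current_torque(): the same for the moment, N m.
- r.current_opening(): opening from 0.0 (shut) to 1.0 (fully open).
- r.current_finger_force(): force on a finger pad.
Only numpy, scipy, OpenCV 4.12 (cv2) and the standard library are available. Lean on these libraries where they do the work, as an engineer would, in place of code of your own. Each camera call takes 0.05 s, during which the arm holds its last target. There are 200 camera calls.

### The job

Set out the pale green mat for the next vaccination: lay the blue cold pack flat, midway between the yellow sharps tub and the white swab jar with its length along the line from one to the other, then stand the red-capped vial in the white ring at the pack's end nearest the tub and the green-capped vial in the ring at the end nearest the jar. Stand the white-and-orange carton behind the pack (the side away from the robot) and the steel gallipot in front of it (the robot's side), each upright, centred on the pack's length with about 3 cm clear between it and the pack, the carton's longer side parallel to the pack's length. Keep the red- and green-capped vials upright throughout and leave the blue-capped vial where it is.

Things in the scene. Friction and masses are not known exactly. Their poses are not given: they have to be found in the camera images.
- mat: pale green prep mat, fixed to the counter, 260 (its x) by 340 (its y) by 4 mm thick. Origin at the centre of its underside, on the counter; its upper face is 4 mm up. Its x axis points roughly away from the robot (within 0.2 rad). It lies on the robot's left or right; the loose things start on a salmon-pink plastic tray on the other side, whose floor is also 4 mm above the counter (rim 9 mm)
- tub: yellow round sharps tub with a red lid, 72 mm diameter, 70 mm tall, fixed on the mat near one of its two short (left or right) ends. Origin at the centre of its underside; its yaw means nothing
- jar: white round swab jar with a steel lid and small knob, 66 mm diameter, 80 mm tall with knob, fixed on the mat near the other end, 250 to 270 mm from the tub between centres. Origin at the centre of its underside; its yaw means nothing
- pack: rigid blue cold pack, flat block 56 mm (its x) by 104 mm (its y, its length) by 25 mm tall. Two white rings, 36 mm outside diameter, are printed flush on its top, 30 mm either side of the centre along its y (at y = +30 and -30 mm). Origin at the centre of its underside, z up. The two ends are alike. Loose, 150 g nominal
- vial_red: vaccine vial standing upright, 26 mm diameter, 54 mm tall: clear glass body with a white label to 36 mm, narrow neck, red cap 23 mm across. Origin at the centre of its underside, z up. Loose, 35 g nominal. To be placed
- vial_green: vaccine vial standing upright, 26 mm diameter, 54 mm tall: clear glass body with a white label to 36 mm, narrow neck, green cap 23 mm across. Origin at the centre of its underside, z up. Loose, 35 g nominal. To be placed
- vial_blue: vaccine vial standing upright, 26 mm diameter, 54 mm tall: clear glass body with a white label to 36 mm, narrow neck, light blue cap 23 mm across. Origin at the centre of its underside, z up. Loose, 35 g nominal. To be left alone on the salmon-pink plastic tray
- carton: small white carton with an orange band and an orange strip over its top, standing, 36 mm (its x) by 60 mm (its y) by 50 mm tall, rigid. Origin at the centre of its underside, z up. Loose, 60 g nominal
- gallipot: round open steel cup (gallipot), 56 mm outside diameter at the rim, 53 mm at the base, 36 mm tall, wall 3 mm, standing mouth up. Origin at the centre of its underside, z up. Loose, 70 g nominal
Mind the look-alikes: they are no part of the job. What is shaped like the carton but turquoise is not meant.

How it is judged:
At the end, for the whole second after the job is handed in: Pack flat on mat, under 145 mm from tub and jar centres, both within 22 mm of its long axis; red vial within 12 mm of tub-end ring, green of jar-end; carton behind (parallel to 0.2 rad), gallipot in front: gap 15-45 mm, centred to 15 mm; all upright, at rest; blue vial moved under 20 mm (horizontal distance between pack and tub below 0.145 m and horizontal distance between pack and jar below 0.145 m and x of tub in the frame of pack between -0.022 and 0.022 m and x of jar in the frame of pack between -0.022 and 0.022 m and height (world z) of each of pack, carton, gallipot below 0.01 m and angle between pack's own z axis and vertical below 0.1 rad and ((y of tub in the frame of pack between 0.05 and 0.3 m and y of vial_red in the frame of pack between 0.018 and 0.042 m and y of vial_green in the frame of pack between -0.042 and -0.018 m) or (y of tub in the frame of pack between -0.3 and -0.05 m and y of vial_red in the frame of pack between -0.042 and -0.018 m and y of vial_green in the frame of pack between 0.018 and 0.042 m)) and x of vial_red in the frame of pack between -0.012 and 0.012 m and height (world z) of vial_red between 0.024 and 0.035 m and angle between each of vial_red, vial_green, carton, gallipot's own z axis and vertical below 0.12 rad and x of vial_green in the frame of pack between -0.012 and 0.012 m and height (world z) of vial_green between 0.024 and 0.035 m and (x of carton in the frame of pack between 0.061 and 0.091 m or x of carton in the frame of pack between -0.091 and -0.061 m) and x of carton in the frame of mat above 0 m and y of carton in the frame of pack between -0.015 and 0.015 m and angle between the y axis of carton and the y axis of pack, either way round below 0.2 rad and (x of gallipot in the frame of pack between 0.071 and 0.101 m or x of gallipot in the frame of pack between -0.101 and -0.071 m) and x of gallipot in the frame of mat below 0 m and y of gallipot in the frame of pack between -0.015 and 0.015 m and linear speed of each of pack, vial_red, vial_green, carton, gallipot below 0.02 m/s and distance of vial_blue from where it was at the start of the episode below 0.02 m); the robot touches nothing.
It fails at once if a red- or green-capped vial is tipped over (angle between any of vial_red, vial_green's own z axis and vertical above 0.7 rad).
It fails at once if the blue-capped vial is moved or tipped (distance of vial_blue from where it was at the start of the episode above 0.02 m or angle between vial_blue's own z axis and vertical above 0.5 rad).
It also fails if it takes over 136 s, if anything falls off the work surface, if the arm or the gripper's body presses on something with over 40 N, if the wrist force passes 120 N, or if a joint passes its speed limit or range.

## Working session

There is one attempt and no reset: what is moved stays moved. The work goes in short steps, each a Python script; the robot and the scene stay as the last script left them, time stands still between calls to the robot, and variables do not carry over. Pictures are saved under pics/ and viewed, at most 14 in all, crops included, and the job is handed in when it is done.

```bash
mkdir -p pics; ls; python3 - <<'E'
from cell import r, optics
import cv2,numpy as np
ims=[]
for n in("scene","side"):
    d=optics.get_image(n); np.savez(n+".npz",**{k:v for k,v in d.items()})
    cv2.imwrite(f"pics/{n}0.png",d["pixels"][:,:,::-1])
    print(n,d["fx"],d["cx"],d["cy"],np.round(d["camera_from_world"],3).tolist(),(d["depth"]>0).mean())
d=optics.get_image("wrist");print(np.round(d["mount"],3).tolist(),d["fx"]);cv2.imwrite("pics/wrist0.png",d["pixels"][:,:,::-1])
print(r.finger_overhang,r.current_tool_pos(),r.current_ee_rot(),r.current_t(),r.current_opening())
E
```

```text
pics
scene 373.44843916122943 314.63086008835046 201.89922149760312 [[0.789, 0.614, 0.01, -0.453], [0.323, -0.401, -0.857, -0.142], [-0.522, 0.68, -0.515, 1.205], [0.0, 0.0, 0.0, 1.0]] 0.99591796875
side 397.8488324781932 325.52369006402245 205.0285799546615 [[-0.885, -0.465, 0.009, 0.506], [-0.34, 0.634, -0.695, 0.234], [0.317, -0.619, -0.719, 0.782], [0.0, 0.0, 0.0, 1.0]] 0.99606640625
[[0.0, -0.965, -0.263, 0.066], [1.0, 0.0, -0.001, 0.0], [0.001, -0.263, 0.965, -0.121], [0.0, 0.0, 0.0, 1.0]] 279.450183397306
0.022 [ 0.14815691 -0.52941516  0.25286576] [ 9.90714251e-01  1.35959740e-01 -1.89765530e-05 -4.70813976e-04] 0.15 0.9976142126240954
```

View pics/scene0.png

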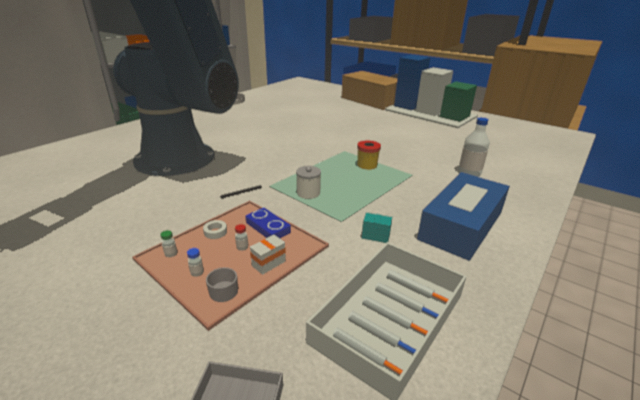

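View pics/side0.png

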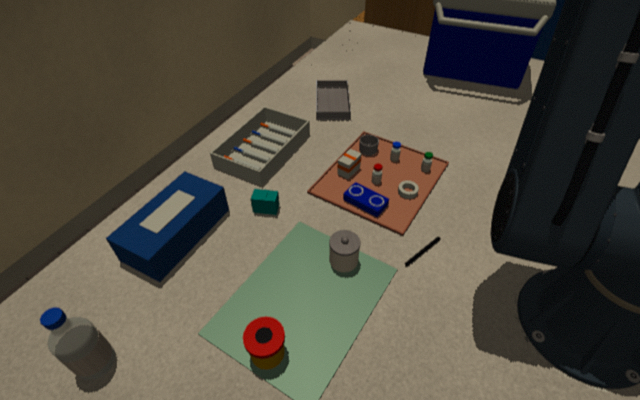

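View pics/wrist0.png

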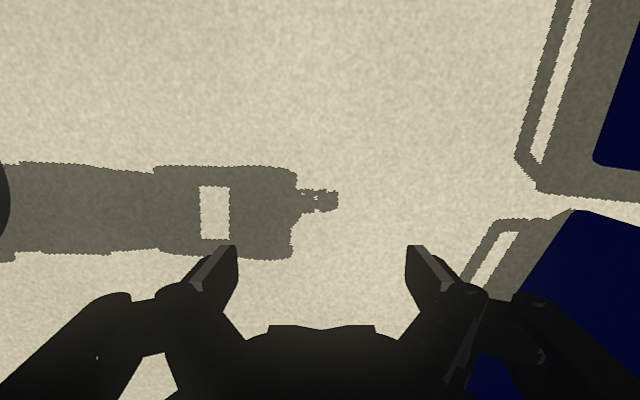

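The scene view shows the tray on the robot's right with the pack at (268,222), red vial (240,236), green (168,243), blue (195,262), carton (268,253) and gallipot (222,284). The mat is on the left with the jar at (308,181) and the tub at (368,155). The side view shows the same things, with the red tub lid at (264,337), the jar at (344,250) and the pack at (366,199). The wrist sees only bare counter.

```bash
cat > h.py <<'E'
import numpy as np, cv2
from scipy.spatial.transform import Rotation as R
def cam(d, pos=None, rot=None):
    """origin and rotation world_from_cam"""
    if "mount" in d:
        T=np.eye(4);T[:3,:3]=R.from_quat(rot).as_matrix();T[:3,3]=pos
        M=T@d["mount"]
    else: M=np.linalg.inv(d["camera_from_world"])
    return M
def rays(d,M,uv):
    uv=np.atleast_2d(uv).astype(float)
    c=np.c_[(uv[:,0]-d["cx"])/d["fx"],(uv[:,1]-d["cy"])/d["fy"],np.ones(len(uv))]
    return M[:3,3],c@M[:3,:3].T
def plane(d,M,uv,z):
    o,v=rays(d,M,uv); return o+v*((z-o[2])/v[:,2])[:,None]
def tri(obs):
    """obs: list of (d,M,uv): nearest point to rays, residual"""
    A=np.zeros((3,3));b=np.zeros(3);L=[]
    for d,M,uv in obs:
        o,v=rays(d,M,uv);v=v[0]/np.linalg.norm(v[0]);P=np.eye(3)-np.outer(v,v);A+=P;b+=P@o;L.append((o,P))
    x=np.linalg.solve(A,b);return x,max(np.linalg.norm(P@(x-o)) for o,P in L)
def mask(d,lo,hi,roi=None):
    hsv=cv2.cvtColor(np.ascontiguousarray(d["pixels"]),cv2.COLOR_RGB2HSV)
    lo=np.array(lo);hi=np.array(hi)
    if lo[0]>hi[0]:
        m=cv2.inRange(hsv,lo,np.array([180,*hi[1:]]))|cv2.inRange(hsv,np.array([0,*lo[1:]]),hi)
    else: m=cv2.inRange(hsv,lo,hi)
    if roi:
        k=np.zeros_like(m);x0,y0,x1,y1=roi;k[y0:y1,x0:x1]=255;m&=k
    return m
def blobs(m,amin=20):
    n,l,s,c=cv2.connectedComponentsWithStats(m)
    return sorted([(int(s[i,4]),c[i].round(1).tolist(),s[i,:4].tolist()) for i in range(1,n) if s[i,4]>=amin],reverse=True)
E
python3 - <<'E'
from h import *
D={n:dict(np.load(n+".npz")) for n in("scene","side")}
C={"red":((172,150,90),(6,255,255)),"green":((50,120,40),(80,255,255)),"blue":((108,130,50),(130,255,255)),"orange":((7,150,100),(18,255,255)),"mat":((50,30,80),(80,115,255))}
roi={"scene":(130,130,420,330),"side":(195,120,460,398)}
for n,d in D.items():
    for c,(lo,hi) in C.items(): print(n,c,blobs(mask(d,lo,hi,roi[n]))[:5])
    px=cv2.cvtColor(d["pixels"],cv2.COLOR_RGB2HSV)
    for u,v in ([(168,235),(194,254),(240,229),(275,217),(222,275),(308,170),(369,147)] if n=="scene" else [(428,156),(396,145),(378,167),(366,192),(369,141),(344,238),(264,330)]):
        z=float(d["depth"][v,u]);p=np.linalg.inv(d["camera_from_world"])@[*(np.array([(u-d["cx"])/d["fx"],(v-d["cy"])/d["fy"],1])*z),1]
        print(u,v,px[v,u],p[:3].round(3))
E
```

```text
scene red [(179, [368.7, 146.1], [358, 141, 22, 11]), (72, [239.7, 227.8], [235, 224, 11, 9])]
scene green [(37, [165.6, 233.8], [162, 232, 9, 5])]
scene blue [(306, [267.5, 222.7], [247, 211, 43, 24]), (72, [192.7, 252.5], [188, 249, 11, 8]), (48, [275.1, 224.1], [270, 222, 11, 5]), (48, [260.1, 212.8], [255, 209, 12, 8])]
scene orange [(138, [268.0, 257.2], [251, 249, 34, 16]), (56, [267.1, 243.7], [261, 239, 14, 10]), (34, [414.8, 326.5], [411, 323, 9, 7]), (26, [369.2, 151.9], [360, 150, 19, 4])]
scene mat [(4089, [345.2, 185.5], [270, 152, 142, 69]), (41, [166.0, 235.6], [161, 230, 11, 10])]
168 235 [ 61 118 112] [ 0.429 -0.295  0.057]
194 254 [112 166 152] [ 0.52  -0.3    0.057]
240 229 [  3 197 170] [ 0.527 -0.191  0.057]
275 217 [118 170 147] [ 0.522 -0.082  0.029]
222 275 [ 17  35 103] [ 0.574 -0.284  0.024]
308 170 [ 23  29 105] [0.485 0.085 0.074]
369 147 [  2 192 175] [0.528 0.321 0.074]
side red [(1067, [263.3, 336.3], [243, 317, 42, 39]), (42, [377.9, 165.6], [374, 163, 9, 6])]
side green [(34, [428.4, 154.4], [425, 152, 8, 6])]
side blue [(384, [366.0, 197.8], [344, 183, 45, 29]), (69, [376.0, 200.4], [371, 197, 11, 8]), (59, [355.6, 190.0], [351, 187, 10, 7]), (40, [396.4, 144.5], [393, 142, 8, 6])]
side orange [(135, [422.0, 200.5], [394, 163, 54, 70]), (44, [349.5, 156.1], [343, 152, 14, 9]), (44, [328.2, 199.2], [311, 192, 35, 16]), (20, [246.4, 140.0], [243, 138, 8, 5])]
side mat [(15798, [302.5, 309.2], [199, 222, 198, 176])]
428 156 [ 67 240  68] [ 0.417 -0.288  0.057]
396 145 [110 245 128] [ 0.508 -0.291  0.058]
378 167 [  0 255 133] [ 0.516 -0.182  0.058]
366 192 [116 255 103] [ 0.517 -0.113  0.028]
369 141 [18 35 36] [ 0.597 -0.321  0.02 ]
344 238 [ 17  50 103] [0.483 0.088 0.082]
264 330 [10 38 20] [0.518 0.332 0.075]
```

```bash
cat > snap.py <<'E'
from cell import r, optics
from h import *
import sys
def snap(name):
    p,q=np.array(r.current_tool_pos()),np.array(r.current_ee_rot())
    d=optics.get_image("wrist");d["M"]=cam(d,p,q);np.savez(name+".npz",**d)
    cv2.imwrite(f"pics/{name}.png",d["pixels"][:,:,::-1]);return d
E
python3 - <<'E'
from snap import *
for n,p in [("w1",(0.42,-0.27,.24)),("w2",(0.42,-0.15,.24)),("w3",(0.40,0.13,.26)),("w4",(0.40,0.27,.26))]:
    r.move_to(p,[1,0,0,0]);r.sleep(.3);snap(n)
print(r.current_t(),r.current_q())
a=[cv2.imread(f"pics/w{i}.png") for i in(1,2)]
cv2.imwrite("pics/tray.png",np.vstack([x[:300] for x in a]))
a=[cv2.imread(f"pics/w{i}.png") for i in(3,4)]
cv2.imwrite("pics/mat.png",np.vstack([x[:300] for x in a]))
E
```

```text
5.2083 [ 4.95949010e-01  2.19703338e-01  1.81224376e+00 -1.18464035e-05
  1.10940207e+00  2.06787735e+00]
```

View pics/tray.png

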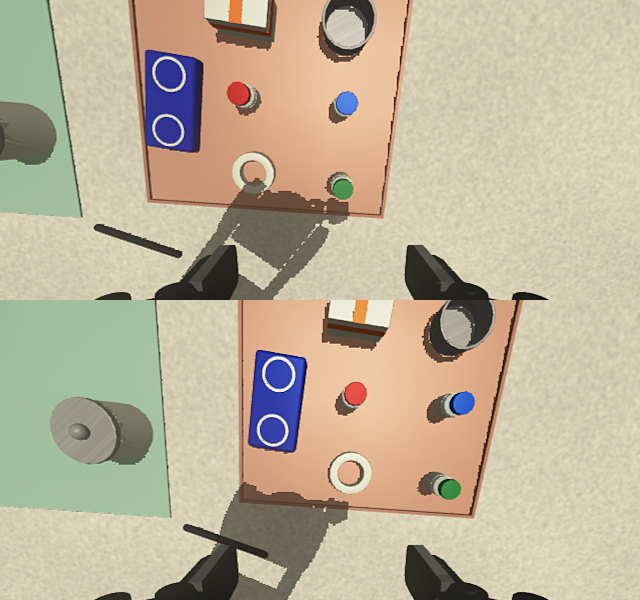

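View pics/mat.png

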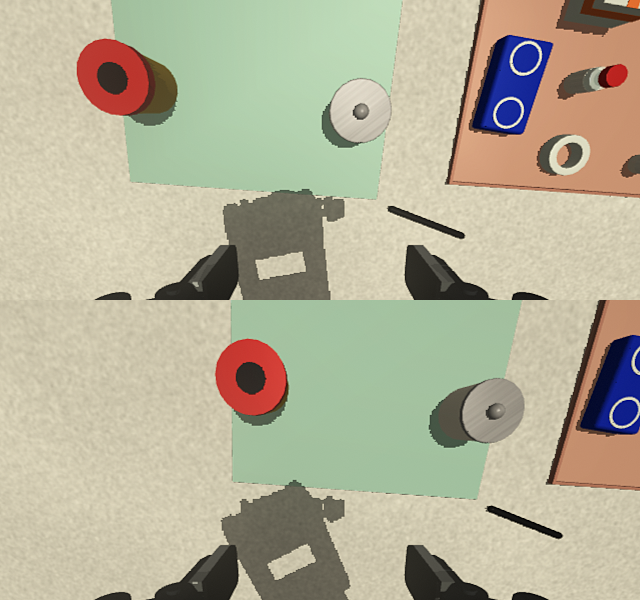

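The tray views show the pack with its two rings at (170,74) and (168,130) in w1, the red cap at (238,94), blue at (346,103), green at (343,188), the gallipot at (348,25) and the carton cut off at the top. The mat views show the red lid at (113,77) and (251,377−300), and the jar knob at (361,111) and (496,111). I need two views further forward for the carton and gallipot.

```bash
cat > meas.py <<'E'
from h import *
def load(n): return dict(np.load(n+".npz"))
def zmap(d):
    v,u=np.mgrid[:400,:640];z=d["depth"];P=np.stack([(u-d["cx"])/d["fx"]*z,(v-d["cy"])/d["fy"]*z,z],-1)@d["M"][:3,:3].T+d["M"][:3,3]
    P[z==0]=np.nan;return P
def top(d,xy,rad,zlo,zhi,lohi=None):
    """pixel mask of what stands between zlo and zhi near xy"""
    P=zmap(d);m=((np.hypot(P[...,0]-xy[0],P[...,1]-xy[1])<rad)&(P[...,2]>zlo)&(P[...,2]<zhi)).astype(np.uint8)*255
    if lohi: m&=mask(d,*lohi)
    n,l,s,c=cv2.connectedComponentsWithStats(m)
    if n<2: return None
    i=1+np.argmax(s[1:,4]);return (l==i).astype(np.uint8)*255
def contour(m): return max(cv2.findContours(m,cv2.RETR_EXTERNAL,cv2.CHAIN_APPROX_NONE)[0],key=cv2.contourArea)
def edge(m):
    c=contour(m)[:,0];return bool((c[:,0].min()<1)|(c[:,1].min()<1)|(c[:,0].max()>638)|(c[:,1].max()>398))
def circ(m): return np.array(cv2.fitEllipse(contour(m))[0])
E
python3 - <<'E'
from snap import *
for n,p in [("w5",(0.50,-0.15,.26)),("w6",(0.50,-0.27,.26))]:
    r.move_to(p,[1,0,0,0]);r.sleep(.3);snap(n)
from meas import *
W={i:load(f"w{i}") for i in range(1,7)}
RED=((172,150,60),(6,255,255));GR=((50,110,30),(85,255,255));BL=((100,120,50),(130,255,255))
jobs={"red":((.52,-.187),.03,.045,.07,None),"green":((.423,-.29),.03,.045,.07,None),"blue":((.514,-.295),.03,.045,.07,None),
"tub":((.528,.325),.06,.064,.09,RED),"jar":((.483,.087),.05,.064,.08,None),"carton":((.59,-.19),.06,.048,.07,None),"gallipot":((.585,-.30),.05,.034,.05,None),"pack":((.52,-.1),.08,.022,.04,None)}
for k,(xy,rad,a,b,c) in jobs.items():
    obs=[]
    for i,d in W.items():
        m=top(d,xy,rad,a,b,c)
        if m is None or cv2.countNonZero(m)<60 or edge(m): continue
        ct=contour(m)
        zz=float(np.nanmedian(zmap(d)[...,2][m>0]))
        if k in("carton","pack"):
            w=plane(d,d["M"],ct[:,0],zz)[:,:2];re=cv2.minAreaRect((w*1000).astype(np.float32));uv=np.mean(cv2.boxPoints(cv2.minAreaRect(ct)),0);ex=(np.round(re[0],1).tolist(),np.round(re[1],1).tolist(),round(re[2],1))
        else: 
            uv=circ(m);ex=((plane(d,d["M"],uv,zz)[0]*1000).round(1)[:2].tolist(),(np.array(cv2.minEnclosingCircle((plane(d,d["M"],ct[:,0],zz)[:,:2]*1000).astype(np.float32))[1])*2).round(1))
        obs.append((d,d["M"],uv)); print(k,i,round(zz,4),ex)
    if len(obs)>1: print("  TRI",k,*[x.round(4) if hasattr(x,'round') else x for x in tri(obs)])
E
```

```text
red 1 0.0582 ([517.4, -187.2], np.float64(24.5))
red 2 0.0581 ([517.5, -185.7], np.float64(23.1))
red 3 0.0575 ([517.1, -181.9], np.float64(31.4))
red 5 0.0582 ([518.5, -185.6], np.float64(23.8))
red 6 0.0583 ([518.5, -187.1], np.float64(24.2))
  TRI red [ 0.5179 -0.186   0.0536] 0.0002
green 1 0.0583 ([418.4, -294.7], np.float64(24.0))
green 2 0.058 ([418.5, -293.0], np.float64(26.5))
green 5 0.058 ([420.3, -293.2], np.float64(26.8))
green 6 0.0582 ([419.5, -294.7], np.float64(25.4))
  TRI green [ 0.4175 -0.2952  0.0533] 0.0006
blue 1 0.0582 ([508.3, -296.9], np.float64(23.1))
blue 2 0.0579 ([508.4, -295.1], np.float64(25.5))
blue 5 0.0579 ([509.3, -295.1], np.float64(25.5))
blue 6 0.0583 ([509.2, -296.9], np.float64(23.3))
  TRI blue [ 0.5086 -0.2972  0.0536] 0.0002
tub 3 0.0745 ([514.8, 338.9], np.float64(77.3))
tub 4 0.0744 ([514.3, 340.4], np.float64(72.2))
  TRI tub [0.5151 0.3412 0.0712] 0.0003
jar 2 0.0726 ([482.1, 84.9], np.float64(70.0))
jar 3 0.0722 ([481.8, 87.9], np.float64(65.3))
jar 4 0.072 ([481.8, 89.4], np.float64(67.6))
jar 5 0.0726 ([482.6, 85.0], np.float64(69.7))
  TRI jar [0.4819 0.0876 0.0692] 0.0002
carton 5 0.0542 ([599.9, -189.7], [59.8, 36.7], 81.8)
carton 6 0.0544 ([599.9, -190.5], [60.6, 36.2], 81.7)
  TRI carton [ 0.6003 -0.1899  0.053 ] 0.0
gallipot 5 0.0394 ([590.4, -298.3], np.float64(57.3))
gallipot 6 0.04 ([590.5, -299.0], np.float64(55.7))
  TRI gallipot [ 0.5906 -0.2992  0.0373] 0.0001
pack 1 0.0296 ([510.3, -102.7], [57.6, 102.8], 81.1)
pack 2 0.0295 ([510.5, -100.6], [55.6, 102.8], 80.9)
pack 3 0.0291 ([510.3, -96.4], [58.6, 103.0], 81.0)
pack 5 0.0295 ([511.4, -100.5], [55.4, 102.9], 81.0)
pack 6 0.0296 ([511.4, -102.3], [57.2, 103.1], 81.1)
  TRI pack [ 0.5129 -0.1     0.0244] 0.0009
```

Each result fits the sizes given: heights are 0.054, 0.0295, 0.040 and 0.058, the carton measures 60×36, the pack 103×56, and tub to jar is 256 mm. I'll move the pack first, then measure it again.

```bash
cat > act.py <<'E'
from snap import *
tub=np.array([.5151,.3412]);jar=np.array([.4819,.0876])
mid=(tub+jar)/2;e=(tub-jar)/np.linalg.norm(tub-jar);n=np.array([e[1],-e[0]]);ang=np.degrees(np.arctan2(e[1],e[0]))
def quat(yaw): return (R.from_euler("z",yaw,degrees=True)*R.from_quat([1,0,0,0])).as_quat()
def pick(xy,yaw,z,opening,squeeze,up=.2):
    q=quat(yaw);r.set_gripper(opening);r.move_to([*xy,.15],q);r.move_linear([*xy,z],vel=.1)
    r.set_gripper(0,squeeze);print("grip",r.current_opening(),r.current_finger_force(),"t",r.current_t())
    r.move_linear([*xy,up],vel=.2);print("held",r.current_opening(),r.current_finger_force())
def place(xy,yaw,z,opening,up=.2):
    r.move_to([*xy,up],quat(yaw));r.move_linear([*xy,z+.03],vel=.15);r.move_linear([*xy,z],vel=.04);r.sleep(.2)
    print("down",r.current_contact_force(),r.current_tool_pos())
    r.set_gripper(opening);r.sleep(.1);r.move_linear([*xy,up],vel=.15);print("t",r.current_t(),r.current_q())
E
python3 - <<'E'
from act import *
print(mid,ang,n)
pick((.5125,-.1),-8.9,.028,.85,50)
place(mid,ang,.0285,.85)
r.move_to([.40,.17,.25],[1,0,0,0]);r.sleep(.3);snap("p1")
r.move_to([.40,.26,.25],[1,0,0,0]);r.sleep(.3);snap("p2")
from meas import *
obs=[]
for i in(1,2):
    d=load(f"p{i}");m=top(d,mid,.09,.022,.04,((100,120,40),(130,255,255)));m=top(d,mid,.09,.022,.04)
    ct=contour(m);w=plane(d,d["M"],ct[:,0],.029)[:,:2];print(cv2.minAreaRect((w*1000).astype(np.float32)))
    obs.append((d,d["M"],np.mean(cv2.boxPoints(cv2.minAreaRect(ct)),0)))
print(tri(obs))
E
```

```text
[0.4985 0.2144] 82.54154931917815 [ 0.99153925 -0.12980719]
grip 0.6425630049916545 53.600757122039795 t 10.825
held 0.6400608438689311 53.005839586257935
down [-4.61582101 -1.21533805  7.33431198] [0.49828457 0.21432139 0.02872453]
t 16.9333 [3.20386427e-01 4.00528240e-01 1.72542910e+00 2.05175199e-06
 1.01708062e+00 4.50542940e-01]
((496.7764587402344, 212.24688720703125), (102.90418243408203, 55.32876968383789), 82.49958038330078)
((496.6782531738281, 213.22035217285156), (102.75473022460938, 55.44697189331055), 82.48123931884766)
(array([0.49730753, 0.21312835, 0.03008449]), np.float64(0.0002562073146024978))
```

View pics/p1.png

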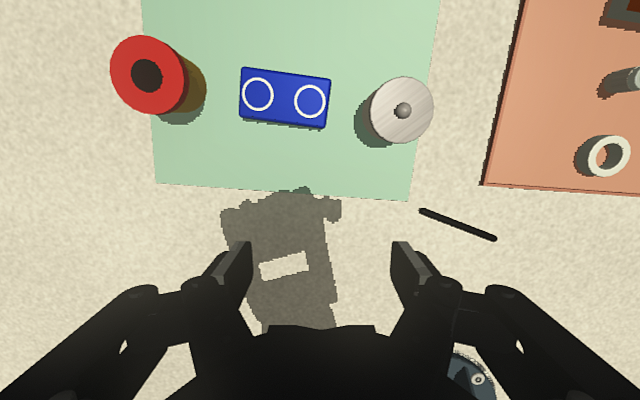

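The pack lies flat between the tub at (147,75) and the jar at (402,110), with its rings at (257,94) and (310,101). It is within 2 mm of its target. Carton and gallipot come next.

```bash
python3 - <<'E'
from act import *
c=np.array([.498,.2138])
pick((.6,-.19),81.8,.038,.65,35)
place(c+.076*n,ang,.039,.65)
pick((.5906,-.2992),0,.033,.85,30)
place(c-.086*n,ang-90,.034,.85)
r.move_to([.38,.19,.27],[1,0,0,0]);r.sleep(.3);snap("c1")
E
```

```text
grip 0.41831702130183346 36.06880724430084 t 23.2083
held 0.42148838029318153 35.54502546787262
down [ 0.92000326  0.00598858 -1.00848596] [0.57337639 0.20394026 0.0389714 ]
t 29.4167 [ 2.65233109e-01  5.12977396e-01  1.54604867e+00 -1.00815473e-06
  1.08408241e+00  3.95402177e-01]
grip 0.6342857931259407 31.550644093367737 t 33.1917
held 0.6387760947690149 31.777197750925552
down [-1.61008236 -1.15646849  3.16783551] [0.41272426 0.22495631 0.03396506]
t 40.0083 [ 3.99958351e-01  2.76587679e-01  1.90747373e+00 -1.87471037e-05
  9.58789106e-01  2.10093431e+00]
```

View pics/c1.png

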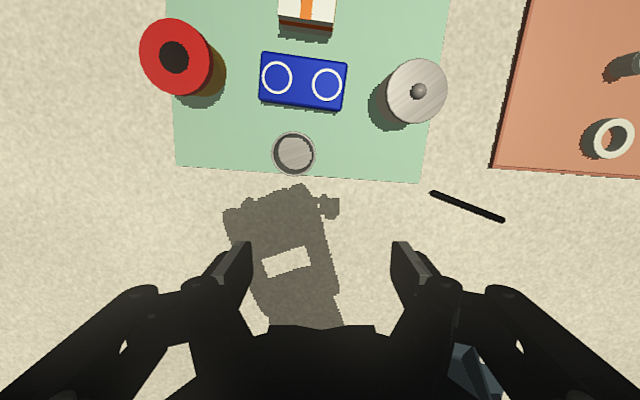

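The carton stands behind the pack at (307,15) and the gallipot in front at (293,153), both upright. Now the vials.

```bash
python3 - <<'E'
from act import *
c=np.array([.498,.2138])
pick((.518,-.186),0,.034,.55,25)
place(c+.03*e,ang,.0595,.45)
pick((.418,-.295),0,.034,.55,25)
place(c-.03*e,ang,.0595,.45)
for i,p in enumerate([(.44,.14,.27),(.44,.26,.27)]): r.move_to(p,[1,0,0,0]);r.sleep(.3);snap(f"e{i}")
d=optics.get_image("side");cv2.imwrite("pics/sideE.png",d["pixels"][:,:,::-1])
from meas import *
jobs={"red":(c+.03*e,.025,.07,.1),"green":(c-.03*e,.025,.07,.1),"carton":(c+.076*n,.05,.048,.07),"gallipot":(c-.086*n,.05,.034,.05),"pack":(c,.075,.022,.04)}
P={}
for k,(xy,rad,a,b) in jobs.items():
    obs=[]
    for i in(0,1):
        d=load(f"e{i}");m=top(d,xy,rad,a,b)
        if m is None or edge(m): print(k,"cut");continue
        ct=contour(m);zz=float(np.nanmedian(zmap(d)[...,2][m>0]))
        w=plane(d,d["M"],ct[:,0],zz)[:,:2];print(k,i,round(zz,4),np.round(np.hstack(cv2.minAreaRect((w*1000).astype(np.float32))),1))
        obs.append((d,d["M"],np.mean(cv2.boxPoints(cv2.minAreaRect(ct)),0) if k in("carton","pack") else circ(m)))
    if len(obs)==2:
        x=tri(obs)[0];print("  TRI",x.round(4),"pack frame along n,e:",((x[:2]-c)@n).round(4),((x[:2]-c)@e).round(4))
E
```

```text
grip 0.2961387441310819 24.432888329029083 t 44.3167
held 0.29587845925405065 24.569461941719055
down [-2.01361986 -1.06429157  5.46136227] [0.50175892 0.24350237 0.05955655]
t 50.3333 [3.68330137e-01 4.26326358e-01 1.68546471e+00 1.10951577e-05
 1.03125898e+00 4.98513337e-01]
grip 0.2932723962031728 24.478670060634613 t 54.175
held 0.2976767000883663 24.56855982542038
down [-3.09259406 -0.99898432  5.36583086] [0.49393485 0.18402022 0.05953885]
t 60.375 [2.68193080e-01 3.74392835e-01 1.76535112e+00 7.46451696e-08
 1.00325672e+00 3.98415879e-01]
red 0 0.0833 [501.1 241.9  21.7  24.6   0. ]
red 1 0.0833 [500.9 243.2  21.4  20.7  89.9]
  TRI [0.5009 0.2433 0.0798] pack frame along n,e: -0.0009 0.0296
green 0 0.0834 [493.1 183.2  22.1  22.3  43.7]
green 1 0.0832 [493.3 184.8  22.6  21.8  47. ]
  TRI [0.493  0.1838 0.0792] pack frame along n,e: -0.001 -0.0304
carton 0 0.0544 [572.1 203.8  60.5  36.9  82.7]
carton 1 0.0543 [572.1 204.7  60.1  37.3  82.7]
  TRI [0.5726 0.2042 0.0532] pack frame along n,e: 0.0752 0.0002
gallipot 0 0.04 [412.  224.   55.1  55.9  24. ]
gallipot 1 0.0399 [412.4 224.7  54.9  54.7  47.5]
  TRI [0.4123 0.2244 0.0383] pack frame along n,e: -0.0864 -0.0006
pack 0 0.0294 [497.2 211.8 103.1  55.4  82.5]
pack 1 0.0292 [497.2 213.2 102.8  55.4  82.5]
  TRI [0.4979 0.2128 0.0286] pack frame along n,e: -0.0 -0.001
```

View pics/e0.png

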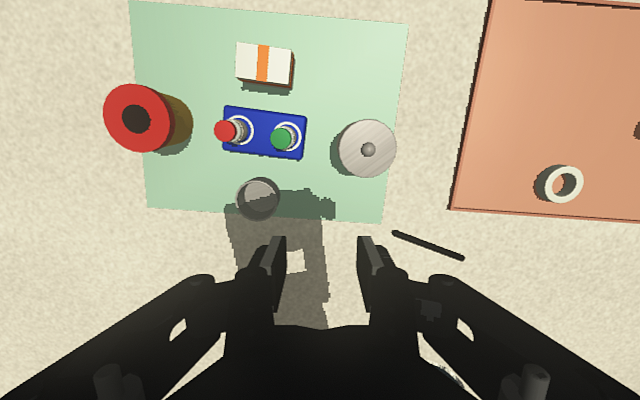

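View pics/sideE.png

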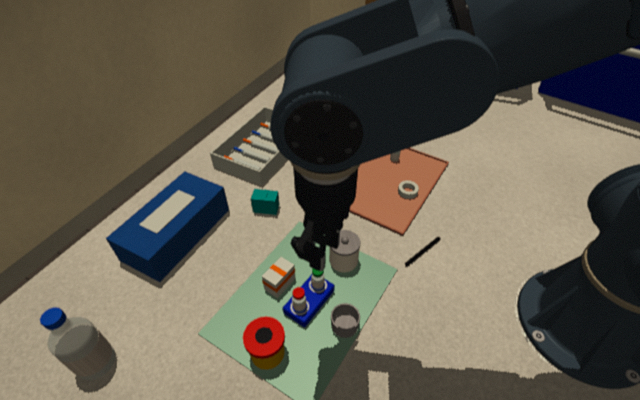

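Both views show everything in place: red vial at (225,130) on the tub-end ring, green at (282,138) on the jar-end ring, carton at (263,63) and gallipot at (258,198), all upright and within 2 mm of target. The gripper is clear, so I'm handing in.

```bash
python3 -c "
from cell import r
print(r.hand_in(),r.current_t())"
```

```text
the job is handed in; nothing more can be done
the job is handed in; nothing more can be done
```

The mat is set out and the job is handed in: the last check from two wrist views put the pack, both vials, the carton and the gallipot within about 2 mm of target and upright; the blue vial was not touched (its final position wasn't re-measured), the arm work took about 62 s of the 136 s, and the hand-in reported no verdict.

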